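Preload a self-closing gate hinge with its tension key and hold it

TASK

Take the flat-bladed, wing-handled tension key out of the wooden rack, slide its blade into the slot on top of the gate hinge's barrel, push it right down against the spring and wind it a full quarter turn clockwise seen from above. Finish still gripping it there, pushed in and wound, so that I can fit the locking pin; the spring throws it back if you let go. Leave the other key in the rack and do not push anything else on the bench about.

Things in the scene. Friction and masses are not known exactly. Their poses are not given: they have to be found in the camera images.
- tension_key: Loose upright steel key, 73.5 mm tall, 0.14 kg, standing in the rack. Origin: middle of the blade's lower edge (tip), z up, x along blade and wing. Blade 26 (x) by 6 (y) by 12 mm high, rounded below; 8 mm round stem to z = 27.5; 24 mm hub z 27.5-37.5; 34 mm flange z 37.5-41.5; black wing handle 46 (x) by 14 (y) mm, z 41.5-73.5, gripped from above across the 14 mm. Same after a half turn.
- key_grip (a point): Middle of the tension key's wing handle, 57.5 mm above the blade's tip; axes as the key's.
- round_key: Loose second key in the rack's other slot: round black knob 33 mm in diameter instead of a wing, round 8 mm stem without blade, 71.5 mm tall, origin at its lower tip. Not needed; it stays in the rack.
- key_rack: Fixed wooden block 150 (x) by 56 (y) by 40 mm high, origin at the centre of its underside. Two slots 30 mm (x) by 10 mm, 31 mm deep, at x = -37.5 and +37.5 mm; a key stands in each, hub on the block's top, the tension key in either one. Lift it straight up over 30 mm to clear.
- gate_hinge: Fixed spring hinge screwed to two upright pine off-cuts on a plywood board (135 x 170 mm). Origin on the bench, on the axis of the upright steel barrel, 48 mm in diameter and 100 mm high; the off-cuts (84 mm high) stand on its +x side. The slot in the barrel's top runs along x.
- slot_mouth (a point): Centre of the slot in the barrel's top, 100 mm above the bench, axes as gate_hinge. Slot 30 (x) by 10 mm through a 12 mm collar; under it a sprung adjuster with a slot 30 by 8 mm. The key's tip meets its floor 18 mm below the mouth and is home at 27.5 mm (hub on the barrel's top). It can turn only below 24 mm, clockwise seen from above (negative yaw).
- adjuster_push (a joint): How far the key has pushed the adjuster down, m: 0 at rest, 0.0095 with the key's hub on the barrel's top, 0.011 at its stop. Spring: 3 N at 0, 9 N at 0.0095.
- adjuster_turn (a joint): How far the adjuster is wound clockwise seen from above, rad: 0 at rest, slots in line; 1.5 at its stop. The spring pulls back with 0.07 N m at 0, 0.26 N m at 1.5; the blade has about 0.15 rad of play in it, so turn the key about 1.5 rad.
- screw_tin: Bystander: round open tin of brass screws, 86 mm in diameter, 28 mm high.
- screwdriver: Bystander: screwdriver 191 mm long lying on the bench.
- white_card_box: Bystander: small white card box 60 x 85 x 22 mm lying on the bench.
- carpenter_pencil: Bystander: flat red pencil, 172 mm long, lying on the bench.
- saw_handle (a point): Foremost point of the fixed black handle of the mitre saw, which overhangs the bench (from 180 to 350 mm above it, 30 mm wide along y) in front of the saw's raised head; everything behind it (+x) is saw. An arm that swings from one side of the bench to the other must pass in front of it (-x), clear of it.
Not all that is in view belongs to the job. Leave any pink look-alike of the tension_key alone.

How it is judged:
By the outcome, as a careful person would: the job done as asked, in the order asked, and still so for the second after the job is handed in, while the arm keeps its last pose, push and grip.
It also fails if it takes over 48 s, if anything falls off the work surface, if the arm or the gripper's body presses on something with over 40 N, if the wrist force passes 120 N, or if a joint passes its speed limit or range.

ROBOT

A 6-joint arm with a two-finger parallel gripper is mounted at the origin on a cart in front of the work surface, level with it; the furniture and walls round the work are solid. World frame = base frame: x ahead of the robot, y to its left, z up, the work surface at z = 0. Lengths are in mm, angles in rad, forces in N, time in s.
With the tool pointing down it reaches from about 325 to 875 mm from the base axis. Payload 4.4 kg.
Tool frame: the origin (TCP) lies on the centre line of the jaws, within the pads' length; the fingertips stand ahead of it and the grasp point (between the pads) lies 6 mm ahead of it (ctrl.tcp_to_tips is the z of the fingertips in the tool frame, in mm); z points along the fingers, y is the line along which they close (so a half turn about z gives the same grasp; the last joint's range is limited). The gripper opens to 85 mm and grips with 20 to 120 N. Pads are 22 mm wide; open, the fingers measure 114 mm over their backs; the gripper's body (76 mm by 85 mm) begins 54 mm behind the grasp point. The pads swing forward as they close: fully open they stand 13 mm farther back than shut.
Start: joints at [-1.429, 0.207, 1.542, -0, 1.393, -0.15], TCP at [165.952, -550.534, 256.282] pointing down, gripper open.
Joint ranges: [-2.73, 2.73], [-0.86, 2.22], [0.23, 2.46], [-1.11, 4.25], [0.08, 2.63], [-2.82, 2.82]. Speed limits (rad/s): [2.79, 2.79, 3.14, 3.14, 3.14, 3.14].

INTERFACE

Orientations are given as a 3x3 rotation matrix whose columns are the frame's x, y, z axes.
In Python, from plant import ctrl, sensors, optics gives the robot as it stands. Calls block until the motion is done:
- ctrl.move_ptp(position, orientation): joint-space move of the TCP to a pose.
- ctrl.move_l(position, rot=None, vel=150, threshold=None): straight line of the TCP; rot=None keeps the orientation; vel is the mean speed in mm/s. With threshold (N) it stops when the force on the tool has changed by that much, and returns True; else False.
- ctrl.set_joints(angles): joint-space move.
- ctrl.gripper_to(opening, force=None): finger opening in mm; force is the grip in N (None keeps the last); returns when the fingers have stopped.
- ctrl.hold(seconds).
- ctrl.solve_ik(position, orientation): joint angles nearest the present ones, or None.
- sensors.read_state(): the state.
- optics.grab_frame(name): name is "scene" or "top"; returns (picture, depth): 420x560x3 uint8, red, green, blue; 420x560 float32, mm along the optical axis (not along the pixel's ray), 0 where there is no reading.
- optics.camera_params(name): a dict with "mtx" (3x3 intrinsics, pixels), "k1" (the pictures are not rectified: a ray, as slopes to the right and down, at radius r is drawn at 1 + k1 r^2 times it, then the intrinsics apply), "R" (3x3) and "t" (3): a world point X has camera coordinates R X + t. Camera axes: x right, y down, z forward; pixel columns grow to the right and rows downward; lengths in mm; the calibration is good to about 2 mm. A picture is of the moment at which its call begins. camera_params takes no time and is no camera call.
A pose or a line that the arm cannot do raises ctrl.MotionError and nothing moves.
- ctrl.finish_job(): hands the job in; it is judged then, once.
The state is a dict: "t": time; "q": joint angles; "qvel": joint speeds; "tau": joint torques, N m; "eef_pos": TCP position; "eef_rot": TCP orientation; "force": force on the tool from outside, world axes, zero at the start; "wrist_torque": the same for the moment, N m; "grip_width": finger opening in mm; "grasp_force": force on a finger pad.
Only numpy, scipy, OpenCV 4.12 (cv2) and the standard library are available. Lean on these libraries where they do the work, as an engineer would, in place of code of your own. Each camera call takes 0.05 s, during which the arm holds its last target. There are 200 camera calls.

## Working session

There is one attempt and no reset: what is moved stays moved. The work goes in short steps, each a Python script; the robot and the scene stay as the last script left them, time stands still between calls to the robot, and variables do not carry over. Pictures are saved under pics/ and viewed, at most 10 in all, crops included, and the job is handed in when it is done.

```bash
mkdir -p pics; ls; cat > h.py <<'E'
import numpy as np, cv2
from plant import ctrl, sensors, optics
def grab(n):
    im,d=optics.grab_frame(n); np.savez(f'{n}.npz',im=im,d=d); return im,d
def cloud(n,d):
    p=optics.camera_params(n); K=np.array(p['mtx']);R=np.array(p['R']);t=np.array(p['t']).ravel()
    h,w=d.shape; u,v=np.meshgrid(np.arange(w),np.arange(h))
    pts=np.stack([u,v],-1).reshape(-1,1,2).astype(float)
    s=cv2.undistortPoints(pts,K,np.array([p['k1'],0,0,0.]))[:,0].reshape(h,w,2)
    c=np.dstack([s*d[...,None],d]); X=(c-t)@R
    X[d<=0]=np.nan; return X
E
python3 - <<'E'
from h import *
for n in('scene','top'):
    im,d=grab(n); cv2.imwrite(f'pics/{n}0.png',cv2.resize(im[...,::-1],(784,588),interpolation=cv2.INTER_CUBIC))
    p=optics.camera_params(n); print(n,p['k1'],-np.array(p['R']).T@np.array(p['t']).ravel(), np.array(p['R'])[2])
E
```

```text
pics
scene -0.048114375326607436 [ -87.21991958  811.9419239  1023.47342711] [ 0.49022196 -0.56186675 -0.66632438]
top -0.002255287904034073 [ 291.99387821  101.08655982 1522.71338601] [ 0.18594888 -0.00340469 -0.98255352]
```

View pics/scene0.png

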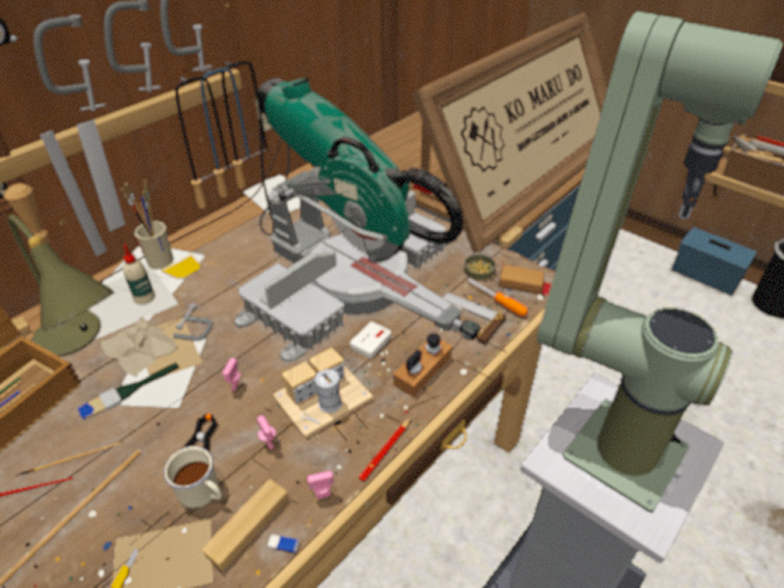

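View pics/top0.png

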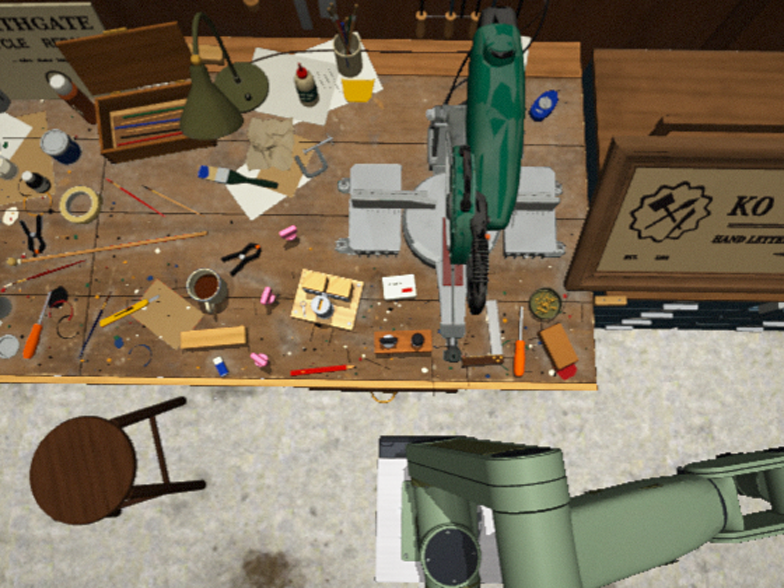

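Top view (784-px scale): the rack is at (403,342). Its left key at (388,341) has an elongated black handle, and its right key at (418,340) has a round knob. The hinge barrel is at (320,304). The candidates are the left rack key (388,341), the round knob (418,340) and the pink look-alikes at (289,232), (268,296) and (260,359). I choose the left rack key and check it in a close crop.

```bash
cat > m.py <<'E'
from h import *
s=np.load('scene.npz');t=np.load('top.npz')
a=cv2.resize(s['im'][235:310,185:335],(800,400),interpolation=cv2.INTER_CUBIC)
b=cv2.resize(t['im'][190:260,200:320],(800,467),interpolation=cv2.INTER_CUBIC)
cv2.imwrite('pics/crop1.png',cv2.resize(np.vstack([a,b]),(552,598))[...,::-1])
for n,f in(('scene',s),('top',t)):
    X=cloud(n,f['d']); im=f['im']
    if n=='top': P={'rackL':(388,341),'rackR':(418,340),'rackmid':(403,342),'barrel':(320,304)}
    else: P={'rackL':(414,360),'rackR':(434,342),'rackmid':(424,362),'barrel':(328,378)}
    for k,(u,v) in P.items(): print(n,k,X[int(v/1.4),int(u/1.4)].round(1))
E
python3 m.py
```

```text
scene rackL [441.6 144.5  82.1]
scene rackR [441.6  71.5  80.7]
scene rackmid [445.9 103.8  40.2]
scene barrel [537.3 305.3  91.8]
top rackL [446.2 133.4  84.8]
top rackR [450.8  58.7  85.4]
top rackmid [447.5  97.7  43.2]
top barrel [538.6 312.3  79.5]
```

View pics/crop1.png

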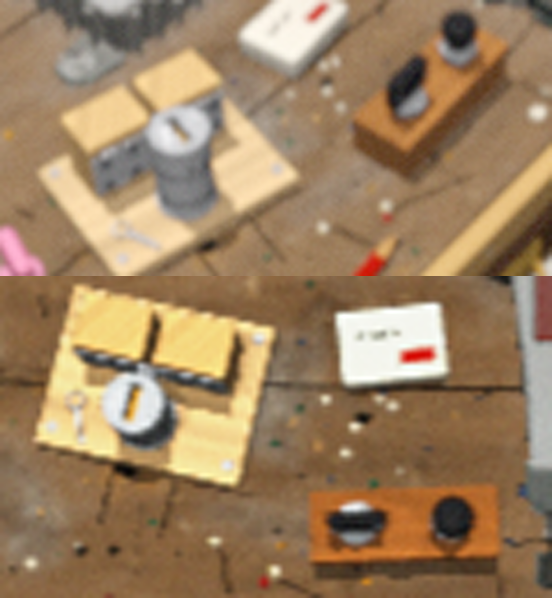

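The crop shows the black wing-handled key in the rack's left slot, with the wing along the rack. The round knob is in the right slot. The slot on the barrel points towards the off-cuts. Next I take the exact fits.

```bash
cat > m2.py <<'E'
from h import *
def rays(n,z,shape=(420,560)):
    p=optics.camera_params(n);R=np.array(p['R']);t=np.array(p['t']).ravel();C=-R.T@t
    d=np.ones(shape); X=cloud(n,d)-C
    return C+X*((z-C[2])/X[...,2])[...,None]
def rect(P):
    (c,wh,a)=cv2.minAreaRect(P.astype(np.float32)); return np.round(c,1),np.round(wh,1),round(a,2)
if __name__=='__main__':
  for n in('scene','top'):
    f=np.load(n+'.npz');X=cloud(n,f['d']);hsv=cv2.cvtColor(f['im'],cv2.COLOR_RGB2HSV).astype(int);V=hsv[...,2];S=hsv[...,1]
    x,y,z=X[...,0],X[...,1],X[...,2]
    near=lambda cx,cy,r:(np.hypot(x-cx,y-cy)<r)
    mr=near(445,100,110)&(abs(z-40)<6)&(S>110)&(V>60)
    G=rays(n,40); print(n,'rack top',mr.sum(),rect(G[mr][:,:2]))
    for nm,cx,cy in(('wing',444,138),('knob',446,65)):
        mk=near(cx,cy,32)&(z>60)
        G=rays(n,73.5+12.5-0 if 0 else 84); P=G[mk][:,:2]; print(nm,mk.sum(),rect(P),P.mean(0).round(1),'z',np.nanpercentile(z[mk],[5,50,95]).round(1),'cloud',np.nanmedian(X[mk],0).round(1))
    mb=near(540,308,40)&(z>92); G=rays(n,100);P=G[mb][:,:2]
    print('barrel',mb.sum(),np.round(cv2.minEnclosingCircle(P.astype(np.float32)),1) if 0 else cv2.minEnclosingCircle(P.astype(np.float32)),P.mean(0).round(1))
    mo=near(580,300,90)&(abs(z-84)<5)&(S>70)&(V>120);G=rays(n,84)
    print('offcuts',mo.sum(),rect(G[mo][:,:2]))
    ms=near(540,308,16)&(S>80);G=rays(n,100);P=G[ms][:,:2];print('slot',ms.sum(),rect(P) if ms.sum()>4 else '',P.mean(0))
    mp=near(550,305,140)&(z>4)&(z<26)&(S>40)&(V>150);G=rays(n,15);print('board',mp.sum(),rect(G[mp][:,:2]),np.nanmedian(z[mp]))
E
python3 m2.py
```

```text
scene rack top 405 (array([448. , 100.6]), array([ 61.1, 156. ]), 3.63)
wing 101 (array([440.6, 143.8]), array([23.9, 56.9]), 3.62) [440.8 144.5] z [61.8 80.2 87.1] cloud [443.3 140.5  80.2]
knob 91 (array([443.6,  71.4]), array([28.1, 43.4]), 38.56) [444.   71.3] z [67.1 80.9 85.1] cloud [447.2  68.7  80.9]
barrel 189 ((533.129150390625, 313.0762023925781), 28.213706970214844) [532.1 312.4]
offcuts 463 (array([566.8, 305.1]), array([125.4,  98.3]), 76.78)
slot 1  [529.12117631 312.35623359]
board 1271 (array([545. , 304.6]), array([260.5, 267.5]), 68.95) 16.56222168358175
top rack top 423 (array([450.5,  97.4]), array([ 56.3, 149. ]), 2.92)
wing 58 (array([444.6, 133.4]), array([23.7, 43.8]), 8.95) [447.1 135.5] z [61.9 86.3 89.9] cloud [446.4 136.9  86.3]
knob 66 (array([450.9,  60.4]), array([28.6, 32.1]), 0.78) [451.4  60.5] z [76.9 83.9 88.8] cloud [450.9  60.4  83.9]
barrel 125 ((541.8807983398438, 302.3439025878906), 33.07372283935547) [535.  308.8]
offcuts 360 (array([568.5, 301.8]), array([125.8,  92.4]), 78.32)
slot 14 (array([534.5, 307.1]), array([ 6.8, 22.7]), 74.02) [533.83424783 307.68342558]
board 803 (array([552.9, 279.6]), array([228. , 220.2]), 82.26) 16.973200477370792
```

```bash
cat > fit.py <<'E'
from h import *
from scipy.optimize import minimize
from scipy.ndimage import map_coordinates
def proj(n,X):
    p=optics.camera_params(n);R=np.array(p['R']);t=np.array(p['t'],float).ravel()
    return cv2.projectPoints(np.asarray(X,float),cv2.Rodrigues(R)[0],t,np.array(p['mtx']),np.array([p['k1'],0,0,0.]))[0][:,0]
def circ(r):
    a=np.linspace(0,2*np.pi,120,endpoint=False);return r*np.c_[np.cos(a),np.sin(a)]
def rectc(l,w):
    s=np.linspace(-.5,.5,40);o=np.ones(40)*.5
    return np.vstack([np.c_[s*l,o*w],np.c_[s*l,-o*w],np.c_[o*l,s*w],np.c_[-o*l,s*w]])
def place(C,x,z):
    c,s=np.cos(x[2]),np.sin(x[2]);return np.c_[C@np.array([[c,s],[-s,c]])+x[:2],np.full(len(C),z)]
def fit(n,C,z,x0,yaw=True,rng=8,dyaw=.12,sign=0,im=None):
    """sign +1: brighter inside, -1: darker inside, 0: either"""
    if im is None: im=np.load(n+'.npz')['im']
    g=cv2.GaussianBlur(cv2.cvtColor(im,cv2.COLOR_RGB2GRAY).astype(float),(0,0),.6)
    def score(x):
        if not yaw: x=np.r_[x[:2],0]
        uo=proj(n,place(C*(1+2.5/np.abs(C).max(0)),x,z));ui=proj(n,place(C*(1-2.5/np.abs(C).max(0)),x,z))
        d=map_coordinates(g,ui.T[::-1],order=1)-map_coordinates(g,uo.T[::-1],order=1)
        return -np.mean(np.clip(d*sign if sign else abs(d),-60,60))
    x0=np.array(x0,float)
    best=min(((score(x0+[a,b,c]),a,b,c) for a in np.arange(-rng,rng+.1,2) for b in np.arange(-rng,rng+.1,2) for c in (np.linspace(-dyaw,dyaw,5) if yaw else [0])))
    r=minimize(score,x0+best[1:],method='Nelder-Mead',options=dict(initial_simplex=x0+np.array(best[1:])+np.array([[0,0,0],[1.5,0,0],[0,1.5,0],[0,0,.05]])))
    return np.r_[r.x,-r.fun]
if __name__=='__main__':
    np.set_printoptions(suppress=True,precision=3)
    for n in('scene','top'):
        print(n)
        print('rack',fit(n,rectc(150,56),40,[449,99,1.628]))
        print('wing',fit(n,rectc(46,14),86,[446,137,1.628],sign=-1))
        print('knob',fit(n,circ(16.5),84,[448,63,0],yaw=False,sign=-1))
        print('barrel',fit(n,circ(24),100,[535,309,0],yaw=False,sign=1))
        print('slot',fit(n,rectc(30,10),100,[534,308,-.22],dyaw=.3,rng=6,sign=-1))
        print('board',fit(n,rectc(135,170),16,[550,302,-.22],rng=14))
E
python3 fit.py
```

```text
scene
rack [449.488  97.856   1.653  22.207]
wing [435.942 151.915   1.646  38.897]
knob [444.588  71.732  -0.005  39.765]
barrel [533.624 311.057   0.001  39.312]Traceback (most recent call last):
  File "fit.py", line 35, in <module>
    print('slot',fit(n,rectc(30,10),100,[534,308,-.22],dyaw=.3,rng=6,sign=-1))
                 ~~~^^^^^^^^^^^^^^^^^^^^^^^^^^^^^^^^^^^^^^^^^^^^^^^^^^^^^^^^^
  File "fit.py", line 24, in fit
    best=min(((score(x0+[a,b,c]),a,b,c) for a in np.arange(-rng,rng+.1,2) for b in np.arange(-rng,rng+.1,2) for c in (np.linspace(-dyaw,dyaw,5) if yaw else [0])))
  File "fit.py", line 24, in <genexpr>
    best=min(((score(x0+[a,b,c]),a,b,c) for a in np.arange(-rng,rng+.1,2) for b in np.arange(-rng,rng+.1,2) for c in (np.linspace(-dyaw,dyaw,5) if yaw else [0])))
               ~~~~~^^^^^^^^^^^^
  File "fit.py", line 20, in score
    uo=proj(n,place(C*(1+2.5/np.abs(C).max(0)),x,z));ui=proj(n,place(C*(1-2.5/np.abs(C).max(0)),x,z))
  File "fit.py", line 5, in proj
    p=optics.camera_params(n);R=np.array(p['R']);t=np.array(p['t'],float).ravel()
ValueError: time passes only in moves, steps and waits
```

```bash
python3 - <<'E'
s=open('fit.py').read()
s=s.replace("def proj(n,X):\n    p=optics.camera_params(n)","import functools\n@functools.lru_cache(None)\ndef par(n): return optics.camera_params(n)\ndef proj(n,X):\n    p=par(n)")
s=s.replace("if __name__","""def hullfit(n,C,z0,z1,x0,im=None,rng=8,sign=-1,dyaw=.12):
    if im is None: im=np.load(n+'.npz')['im']
    g=cv2.GaussianBlur(cv2.cvtColor(im,cv2.COLOR_RGB2GRAY).astype(float),(0,0),.6)
    def score(x):
        u=np.vstack([proj(n,place(C,x,z0)),proj(n,place(C,x,z1))]).astype(np.float32)
        h=cv2.convexHull(u)[:,0]; e=np.roll(h,-1,0)-h; L=np.linalg.norm(e,axis=1)
        k=np.concatenate([np.full(max(1,int(l*4)),i) for i,l in enumerate(L)]); f=np.concatenate([(np.arange(max(1,int(l*4)))+.5)/max(1,int(l*4)) for l in L])
        p=h[k]+e[k]*f[:,None]; nr=np.c_[e[k][:,1],-e[k][:,0]]/L[k][:,None]
        nr*=np.sign(np.sum(nr*(p-h.mean(0)),1))[:,None]
        w=L[k]/np.bincount(k)[k]
        d=map_coordinates(g,(p-.8*nr).T[::-1],order=1)-map_coordinates(g,(p+.8*nr).T[::-1],order=1)
        return -np.average(np.clip(d*sign,-60,60),weights=w)
    x0=np.array(x0,float)
    b=min((score(x0+[a,b,c]),a,b,c) for a in np.arange(-rng,rng+.1,2) for b in np.arange(-rng,rng+.1,2) for c in (-dyaw,0,dyaw))
    x1=x0+b[1:]
    r=minimize(score,x1,method='Nelder-Mead',options=dict(initial_simplex=x1+np.array([[0,0,0],[1.5,0,0],[0,1.5,0],[0,0,.05]])))
    return np.r_[r.x,-r.fun]
if __name__""")
s=s.replace("fit(n,rectc(46,14),86,[446,137,1.628],sign=-1)","hullfit(n,rectc(46,14),54,86,[446,137,1.628])")
open('fit.py','w').write(s)
E
python3 fit.py
```

```text
scene
rack [449.488  97.856   1.653  22.207]
wing [448.474 137.19    1.773  34.9  ]
knob [444.588  71.732  -0.005  39.765]
barrel [533.624 311.057   0.001  39.312]
slot [535.012 309.995  -0.22   34.951]
board [560.756 305.688  -0.209  35.703]
top
rack [450.608  97.3     1.621  17.046]
wing [448.556 132.374   1.585  46.804]
knob [451.296  58.094   0.029  43.403]
barrel [535.652 306.797   0.035  45.47 ]
slot [535.951 309.623  -0.246  51.274]
board [564.714 302.298  -0.205  58.223]
```

```bash
cat >> h.py <<'E'
def down(a):
    """tool down with tool x along yaw a (jaws close across it)"""
    c,s=np.cos(a),np.sin(a); return np.array([[c,s,0],[s,-c,0],[0,0,-1.]])
E
python3 - <<'E'
from h import *
np.set_printoptions(suppress=True,precision=2)
for n in('scene','top'):
    d=np.load(n+'.npz')['d'];X=cloud(n,d).reshape(-1,3)
    m=(X[:,2]>170)&(X[:,2]<370)&(X[:,0]>330)&(abs(X[:,1])<250)
    P=X[m];i=np.argsort(P[:,0])[:25:3];print(n,P[i])
print(ctrl.tcp_to_tips, sensors.read_state()['eef_rot'])
for nm,p,y in(('rack',(448,135.5,76),1.63),('rack',(448,135.5,76),1.63-np.pi),('up',(448,135.5,150),1.63),('slot',(535.4,309.5,136),-.22),('slot',(535.4,309.5,136),-.22+np.pi),('wound',(535.4,309.5,106),-1.72),('wound',(535.4,309.5,106),-1.72+np.pi)):
    q=ctrl.solve_ik(np.array(p),down(y)); print(nm,y,q)
for a in(-1.43,-.8,-.4,0,.3): print(a,ctrl.solve_ik(np.array([350*np.cos(a),350*np.sin(a),260]),down(a)))
E
```

```text
scene [[478.82 -57.15 303.91]
 [480.65 -55.04 300.58]
 [481.59 -54.64 314.7 ]
 [482.3  -63.95 287.77]
 [482.79 -56.01 317.01]
 [483.17 -59.36 293.48]
 [483.72 -61.15 284.94]
 [484.14 -53.63 310.51]
 [484.6  -57.52 282.82]]
top [[482.53 -58.67 309.1 ]
 [483.25 -56.26 304.23]
 [484.57 -60.84 315.84]
 [485.5  -52.01 289.39]
 [485.7  -52.77 307.96]
 [486.51 -54.   322.25]
 [486.86 -60.24 320.55]
 [487.99 -70.15 314.38]
 [488.42 -67.92 330.35]]
25.0 [[ 0.96  0.29 -0.  ]
 [ 0.29 -0.96  0.  ]
 [ 0.   -0.   -1.  ]]
rack 1.63 [ 0.11  0.22  1.95 -0.    0.97  0.05]
rack -1.5115926535897932 None
up 1.63 [ 0.11  0.1   1.9  -0.    1.14  0.05]
slot -0.22 [ 0.38  0.41  1.54 -0.    1.19  2.18]
slot 2.921592653589793 [ 0.38  0.41  1.54 -0.    1.19 -0.97]
wound -1.72 [ 0.38  0.45  1.55 -0.    1.14 -2.61]
wound 1.4215926535897931 [ 0.38  0.45  1.55 -0.    1.14  0.53]
-1.43 [-1.68 -0.32  2.03 -0.    1.43  1.32]
-0.8 [-1.05 -0.32  2.03 -0.    1.43  1.32]
-0.4 [-0.65 -0.32  2.03 -0.    1.43  1.32]
0 [-0.25 -0.32  2.03 -0.    1.43  1.32]
0.3 [ 0.05 -0.32  2.03 -0.    1.43  1.32]
```

```bash
python3 - <<'E'
from h import *
np.set_printoptions(suppress=True,precision=2)
S=sensors.read_state
ctrl.set_joints([-1.43,-.32,2.03,0,1.43,.05]); ctrl.set_joints([.11,-.32,2.03,0,1.43,.05])
ctrl.gripper_to(50,40)
ctrl.move_ptp(np.array([448,135.5,160.]),down(1.63))
print(S()['t'],S()['force'])
print(ctrl.move_l(np.array([448,135.5,83.]),vel=80,threshold=8),S()['eef_pos'],S()['force'],ctrl.tcp_to_tips)
f0=S()['force']
ctrl.gripper_to(0,25); s=S(); print(s['t'],s['grip_width'],s['grasp_force'],s['force']-f0,s['wrist_torque'],s['eef_pos'])
for n in('scene','top'):
    im,d=optics.grab_frame(n); np.savez(n+'1.npz',im=im,d=d)
a=np.load('scene1.npz')['im'][210:310,230:350]; b=np.load('top1.npz')['im'][200:280,230:326]
cv2.imwrite('pics/g1.png',np.hstack([cv2.resize(x,(400,333),interpolation=cv2.INTER_CUBIC) for x in(a,b)])[...,::-1])
E
```

```text
3.9083 [ 0.53 -0.25  0.69]
False [448.58 135.57  83.54] [0.2  0.15 0.81] 25.0
5.4333 13.486555991887872 27.716196477413177 [-0.71  0.35  1.61] [ 0.03 -0.01 -0.04] [448.42 135.55  83.48]
```

View pics/g1.png

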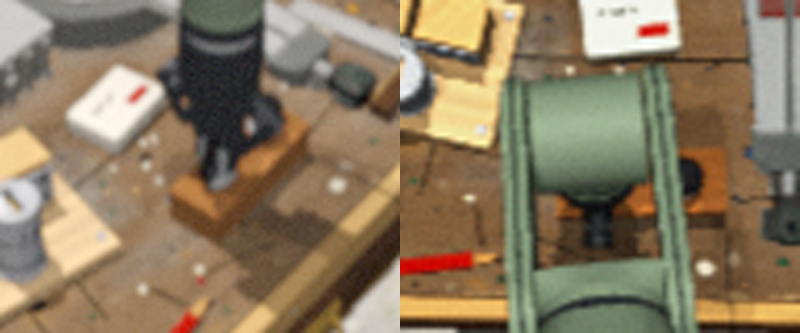

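The crop shows the fingers closed on the wing at about (215,165) in the left half. The width of 13.5 mm matches the wing. Lift and carry.

```bash
python3 - <<'E'
from h import *
from fit import proj
np.set_printoptions(suppress=True,precision=2)
S=sensors.read_state
ctrl.gripper_to(0,110)
p=S()['eef_pos']
print(ctrl.move_l(np.array([p[0],p[1],205.]),vel=120),S()['grip_width'],S()['force'])
Y=-.215+np.pi
ctrl.move_ptp(np.array([535.4,309.5,205.]),down(Y))
ctrl.move_l(np.array([535.4,309.5,182.]),vel=80)
ctrl.hold(.3)
s=S();print(s['t'],s['eef_pos'],s['eef_rot'][:,0],s['force'],s['wrist_torque'],s['grip_width'])
im,d=optics.grab_frame('scene');np.savez('scene2.npz',im=im,d=d);im2,d2=optics.grab_frame('top');np.savez('top2.npz',im=im2,d=d2)
c=im[210:310,175:295];c=cv2.resize(c,(720,600),interpolation=cv2.INTER_CUBIC)
e=s['eef_pos'];tip=e[2]-70.5
def dr(X,col):
    u=(proj('scene',X)-[175,210]+.5)*6-.5; cv2.polylines(c,[u.round().astype(int)],True,col,1)
from fit import circ,rectc,place
for zz,C in((tip+41.5,circ(17)),(tip+37.5,circ(17)),(tip+27.5,circ(12)),(tip,rectc(26,6)),(tip+12,rectc(26,6))): dr(place(C,[e[0],e[1],Y],zz),(255,0,0))
dr(place(circ(24),[535.4,309.5,0],100),(0,255,0)); dr(place(rectc(30,10),[535.4,309.5,-.22],100),(0,255,0))
cv2.imwrite('pics/h1.png',c[...,::-1])
E
```

```text
False 12.348519845166212 [ 0.53 -0.21 -1.51]
8.6167 [535.71 309.66 182.55] [-0.98  0.21 -0.  ] [-0.11 -0.01 -1.77] [-0.06  0.06 -0.05] 12.174328958288086
```

View pics/h1.png

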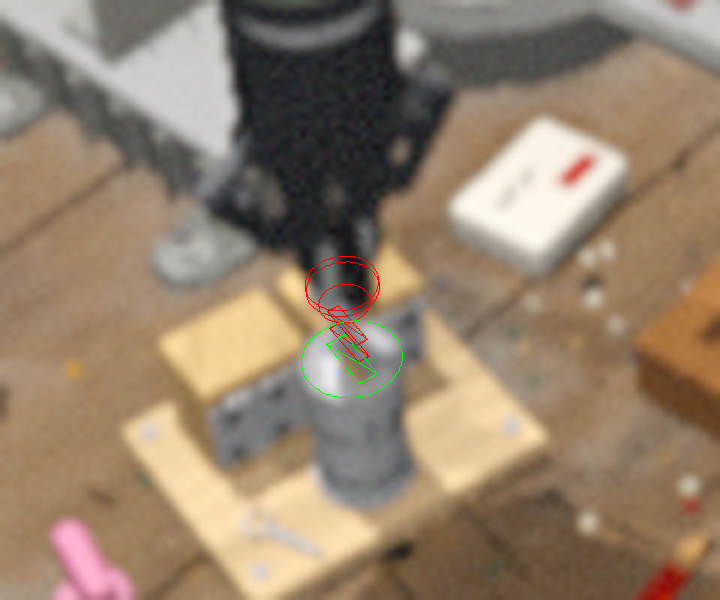

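The overlay at (340,290) covers the key, so I look at the same spot without it.

```bash
python3 - <<'E'
from h import *
a=np.load('scene2.npz')['im'][245:285,215:255]; b=np.load('scene.npz')['im'][245:285,215:255]
cv2.imwrite('pics/h2.png',np.hstack([cv2.resize(x,(400,400),interpolation=cv2.INTER_CUBIC) for x in(a,b)])[...,::-1])
E
```

```text
(no output)
```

View pics/h2.png

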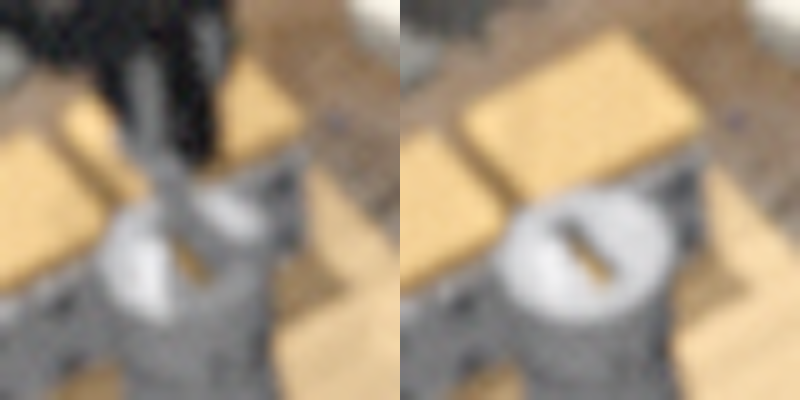

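The left crop shows the blade at (178,190), hanging in line just above the slot at (190,260), so I try the insertion.

```bash
python3 - <<'E'
from h import *
np.set_printoptions(suppress=True,precision=2)
S=sensors.read_state
for z in (176,172,168,164,160,156):
    h=ctrl.move_l(np.array([535.4,309.5,z]),vel=30,threshold=5); s=S()
    print(z,h,s['t'],s['eef_pos'],'tip',s['eef_pos'][2]-70.5,s['force'],s['wrist_torque'])
    if h: break
E
```

```text
176 False 9.0667 [535.02 309.37 175.37] tip 104.87210753525488 [ 0.58 -1.09 -1.28] [-0.04 -0.01 -0.  ]
172 False 9.35 [535.16 309.41 171.58] tip 101.08032751898955 [-0.13 -0.46 -1.75] [-0.04 -0.03 -0.02]
168 False 9.6333 [535.17 309.42 167.6 ] tip 97.10499712367638 [-0.42 -0.01 -1.43] [ 0.01 -0.02 -0.  ]
164 False 9.9167 [535.14 309.41 163.61] tip 93.10727463434588 [ 0.16 -0.88 -1.29] [-0.   -0.03 -0.04]
160 False 10.2 [535.14 309.41 159.6 ] tip 89.10419125741194 [-0.33 -0.53 -1.86] [0.01 0.01 0.05]
156 False 10.4833 [535.13 309.41 155.6 ] tip 85.1010481685943 [-0.18  0.36 -1.01] [-0.02  0.    0.03]
```

```bash
python3 - <<'E'
from h import *
np.set_printoptions(suppress=True,precision=2)
S=sensors.read_state
for z in (151,148,146,144,143,142,141,140):
    h=ctrl.move_l(np.array([535.4,309.5,z]),vel=20,threshold=12); ctrl.hold(.1); s=S()
    print(z,h,round(s['t'],2),s['eef_pos'],s['force'],s['wrist_torque'],s['grip_width'])
    if h or s['force'][2]>14: break
E
```

```text
151 False 10.98 [535.89 309.69 151.62] [0.88 0.03 2.06] [ 0.02 -0.1   0.04] 12.156418627362045
148 False 11.38 [535.88 309.71 148.47] [0.95 1.69 3.23] [ 0.13 -0.18  0.03] 12.400352348138217
146 False 11.73 [535.84 309.7  146.4 ] [ 1.04 -0.05  3.31] [ 0.16 -0.33 -0.04] 11.947474332714023
144 False 12.08 [535.83 309.69 144.51] [0.89 0.46 4.74] [ 0.16 -0.27  0.06] 12.301853615739446
143 False 12.43 [535.86 309.71 143.77] [ 0.72 -0.37  6.84] [ 0.11 -0.15  0.03] 12.556410940900516
142 False 12.78 [535.9  309.72 143.74] [-1.58 -0.13 10.68] [-0.07  0.18 -0.  ] 12.3359240732829
141 False 13.13 [535.95 309.73 143.73] [-3.04 -1.54 14.36] [-0.16  0.49  0.05] 12.060594417945323
```

Home at TCP z = 143.7, with the hub on the barrel. Now wind it in steps.

```bash
python3 - <<'E'
from h import *
np.set_printoptions(suppress=True,precision=2)
S=sensors.read_state
Y=-.215+np.pi
for a in (.15,.3,.5,.75,1.,1.2,1.35,1.45,1.52):
    ctrl.move_l(np.array([535.4,309.5,141.]),rot=down(Y-a),vel=20); ctrl.hold(.1); s=S()
    R=s['eef_rot'];print(a,round((Y-np.arctan2(R[1,0],R[0,0]))%6.283,3),round(s['t'],2),s['eef_pos'],s['force'],s['wrist_torque'],round(s['grip_width'],1))
    if np.hypot(*s['force'][:2])>15 or abs(s['wrist_torque'][2])>1: break
E
```

```text
0.15 0.15 13.53 [536.21 309.7  143.71] [-2.46 -1.61 14.12] [-0.15  0.4  -0.02] 12.5
0.3 0.3 13.93 [536.18 309.57 143.72] [-1.59 -0.31 13.9 ] [-0.21  0.37  0.03] 12.2
0.5 0.5 14.38 [536.09 309.38 143.74] [-1.74 -2.41 15.68] [-0.42  0.42  0.05] 11.9
0.75 0.749 14.88 [535.9  309.2  143.72] [-2.88 -2.02 14.72] [-0.48  0.55  0.09] 11.9
1.0 0.999 15.38 [535.67 309.05 143.68] [-3.48 -3.44 16.27] [-0.52  0.63  0.18] 12.0
1.2 1.199 15.83 [535.53 309.06 143.71] [-2.88 -2.62 15.82] [-0.59  0.73  0.18] 12.2
1.35 1.349 16.23 [535.41 309.05 143.71] [-4.28 -2.69 16.71] [-0.58  0.8   0.17] 12.0
1.45 1.449 16.58 [535.29 309.1  143.69] [-4.34 -3.27 15.77] [-0.55  0.92  0.14] 12.5
1.52 1.519 16.93 [535.27 309.08 143.71] [-4.52 -3.16 15.61] [-0.55  0.86  0.21] 12.5
```

The moment follows the spring. I go on until the stop shows.

```bash
python3 - <<'E'
from h import *
np.set_printoptions(suppress=True,precision=2)
S=sensors.read_state
Y=-.215+np.pi
for a in (1.55,1.58,1.61,1.64,1.67):
    ctrl.move_l(np.array([535.4,309.5,141.]),rot=down(Y-a),vel=20); ctrl.hold(.15)
    T=[]
    for _ in range(5): ctrl.hold(.03); T.append(S()['wrist_torque'][2])
    s=S();R=s['eef_rot'];print(a,round((Y-np.arctan2(R[1,0],R[0,0]))%6.283,3),round(s['t'],2),s['eef_pos'],s['force'],s['wrist_torque'],'Tz',np.mean(T))
    if np.mean(T)>.42: break
im,d=optics.grab_frame('scene');np.savez('scene3.npz',im=im,d=d)
cv2.imwrite('pics/w1.png',cv2.resize(im[220:300,190:290],(700,560),interpolation=cv2.INTER_CUBIC)[...,::-1])
E
```

```text
1.55 1.549 17.5 [535.25 309.07 143.72] [-4.89 -2.83 16.2 ] [-0.62  0.87  0.24] Tz 0.22692633600180537
1.58 1.579 18.07 [535.21 309.09 143.68] [-3.46 -2.26 16.55] [-0.55  0.94  0.27] Tz 0.2500075675343755
1.61 1.609 18.63 [535.19 309.1  143.68] [-3.59 -2.45 16.16] [-0.55  0.96  0.29] Tz 0.26785232367712175
1.64 1.639 19.2 [535.16 309.1  143.7 ] [-3.92 -2.92 17.09] [-0.6   0.96  0.28] Tz 0.2546183406482919
1.67 1.668 19.77 [535.14 309.1  143.68] [-5.01 -2.81 16.52] [-0.58  0.92  0.41] Tz 0.4213997686620946
```

View pics/w1.png

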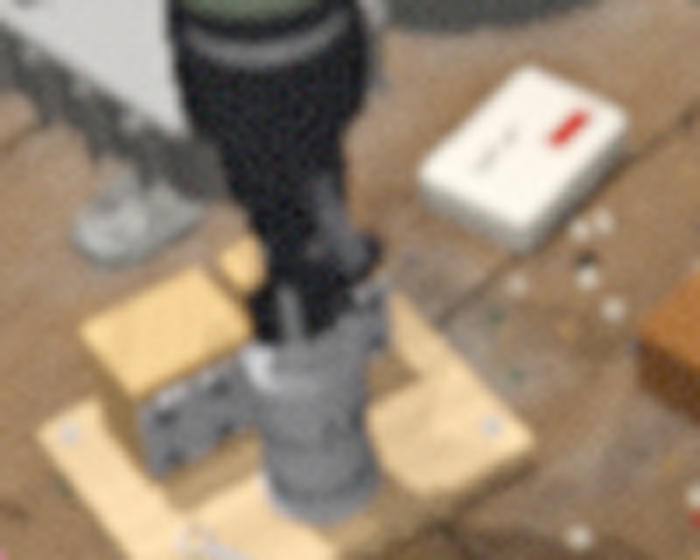

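The crop shows the key's hub on the barrel at (300,345), still gripped. The moment jumped to 0.42 N m at 1.67 rad, so the adjuster is at its stop.

```bash
python3 - <<'E'
from h import *
ctrl.hold(.5); s=sensors.read_state(); print(s['t'],s['eef_pos'],s['force'],s['wrist_torque'],s['grip_width'])
print(ctrl.finish_job())
E
```

```text
20.3167 [535.14502291 309.1032667  143.69705428] [-3.72706201 -2.46712658 16.38201949] [-0.57461405  0.96842756  0.38022012] 11.98199678352628
the job is handed in; nothing more can be done
None
```

I handed the job in at 20.3 s: the tension key is pushed fully home in the hinge, wound clockwise until the adjuster met its stop (about 1.67 rad of key turn), and still gripped there; the other key was left in the rack.

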